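# Roll a polished mill roll home along its track with a paddle

## Robot

A 6-joint arm with a two-finger parallel gripper is mounted at the origin on the work surface. World frame = base frame: x ahead of the robot, y to its left, z up, the work surface at z = 0. Lengths are in m, angles in rad, forces in N, time in s.
With the tool pointing down it reaches from about 0.25 to 0.725 m from the base axis. Payload 4 kg.
Tool frame: the origin (TCP) lies at the very end of the fingers, on their centre line; the grasp point (between the pads) lies 19 mm behind it; z points along the fingers, y is the line along which they close (so a half turn about z gives the same grasp; the last joint's range is limited). The gripper opens to 85 mm and grips with 20 to 120 N. Pads are 22 mm wide; open, the fingers measure 114 mm over their backs; the gripper's body (76 mm by 85 mm) begins 54 mm behind the grasp point. The pads swing forward as they close: fully open they stand 13 mm farther back than shut.
Start: joints at [-1.122, 0.241, 0.005, 1.335, 0, 1.571], TCP at [0.217, -0.45, 0.196] pointing down, gripper open.
Joint ranges: [-2.72, 2.72], [-1.05, 1.87], [-1.09, 1.28], [-1.99, 2.15], [-1.42, 1.44], [-3.14, 3.14]. Speed limits (rad/s): [2.79, 2.79, 3.14, 3.14, 3.14, 3.14].

## Interface

Orientations are given as a unit quaternion [x, y, z, w].
In Python, from workcell import bot, vision, workorder, boxes_of gives the robot as it stands.
- The arm moves only by the tool send_rows, never from a script. Its argument "motion" is text: rows parted by semicolons, each of 5 numbers parted by spaces: the closure, from -1 (fully open) to 1 (shut), so that 0 is half open, then the shift along the tool's x, y, z in cm, then the turn about the tool's z in rad. In form: claw x y z twist; .... A call has 1 to 5 rows; each row is the pose to reach, as a shift and turn from the pose commanded when the call began, along the tool's axes at that moment; what a row does not reach only later rows make up. A row lasts 1/10 s, in which the tool goes at most 50 mm and 8.59 degrees, less where a joint would pass 70% of its speed; a pose out of reach is approached as far as the arm can. A call with a gripper value outside its range is refused whole. The fingers move at their own pace and stop on an object; the grip force is fixed at half the most. Time passes only in rows, so rows that repeat a pose let the fingers close. It gives the time, the measured TCP pose, the force, the opening and the grip force at its end, in the units of the state.
- bot.get_obs(): the state, without advancing time (a new reading comes with each control period).
- vision.camera(name): name is "scene" or "top"; returns the picture (400x640x3 uint8, red, green, blue); there is no depth.
- vision.camera_model(name): a dict with "fov_y" (degrees; the focal length in pixels is half the picture's height over the tangent of half this angle, whatever the lens; pixels are square), "cx", "cy" (the principal point, pixels), "k1" (the pictures are not rectified: a ray, as slopes to the right and down, at radius r is drawn at 1 + k1 r^2 times it, then the intrinsics apply), "world_from_camera" (4x4, takes a point from camera to world coordinates). Camera axes: x right, y down, z forward; pixel columns grow to the right and rows downward; lengths in m; the calibration is good to about 2 mm. A picture is of the moment at which its call begins. camera_model takes no time and is no camera call.
- workorder.job_done(): hands the job in; it is judged then, once.
Trained networks look in the newest picture that a camera, given by its name, has taken for a name from the list of things; names that differ only in an ending like _2 or _b are one class to them, and where a whole thing is asked for, a point or a joint stands for the part that bears it (a point fixed in the world has none). Each returns a list of dicts, best first, with "conf" (0 to 1); they miss things now and then, are a little off and sometimes report something else, mostly with a low value. They report only what shows in the picture. A call takes as long as a camera call. They do not tell look-alikes from the thing itself.
- boxes_of(camera, target): "rect" ([centre column, centre row, width, height] in pixels, round what is visible of it).
The state is a dict: "clock": time; "joint_pos": joint angles; "joint_vel": joint speeds; "tau": joint torques, N m; "eef_pos": TCP position; "tool_rot": TCP orientation; "ft_force": force on the tool from outside, world axes, zero at the start; "ft_torque": the same for the moment, N m; "grip_width": finger opening in m; "grasp_force": force on a finger pad.
Only numpy, scipy, OpenCV 4.12 (cv2) and the standard library are available. Lean on these libraries where they do the work, as an engineer would, in place of code of your own. Each camera call takes 0.05 s, during which the arm holds its last target. There are 200 camera calls.

## Task

Take the paddle out of its stand and, touching the polished steel roll with nothing but the paddle, gently roll it along its track into the sliding buffer and on until the buffer comes up hard at the end of its travel; keep it pressed there with about 10 N (never over 15 N) for one second. Then stand the paddle back in the slot of its stand, leaving the roll against the buffer and everything else on the bench where it was.

Things in the scene. Friction and masses are not known exactly. Their poses are not given: they have to be found in the camera images.
- track: Dark wooden track, 92 mm wide, fixed. Origin: underside, on its centre line; +y runs along it to the buffer, z up. Level grey floor 24 mm above the origin, 66 mm wide, from y -160 mm (open end) to the buffer; brass side rails 12 mm above the floor. Wooden buffer housing at the far end, from y about 128 mm on, 80 mm above the bench.
- roll: Polished steel roll (cylinder), diameter 36 mm, 60 mm long, about 0.44 kg, lying across the track on its floor; origin at its centre (42 mm above the bench), x along its axis (y and z turn as it rolls). Starts 50 to 100 mm on the -y side of the track's origin, clear of the buffer. It stays where it is left.
- buffer: Sliding buffer on two rods, red head 56 mm wide, 34 mm high, blue felt face. Origin: centre of its front (-y) face, 46 mm above the bench; track's axes. It slides 9 to 25 mm in +y from its start to a hard end hidden in the housing. It slides at 2.5 N (3 to 6 N at the paddle, with the roll's drag), has no spring, and stays where left; force climbs at the hard end.
- stand: Fixed dark wooden stand block 84 x 60 x 34 mm high; origin at the centre of its underside, z up. Slot in the middle of its top, 50 mm along its x, 18 mm along its y, 30 mm deep (slot floor 4 mm above the bench).
- paddle: Paddle, 115 mm high, 0.11 kg, upright in the stand's slot, axes along the stand's. Origin: centre of the blade's foot, z up. Orange blade 44 mm (x) by 12 mm (y), z 0 to 72 mm, flat pushing faces to -y and +y; pale wooden handle block 40 mm (x) by 24 mm (y), z 70 to 115 mm: grip it across the 24 mm.
- pot: Bystander: copper pot of hand tools, 72 mm wide, 121 mm high; origin under its centre.
- tin: Bystander: yellow tin, 66 mm wide, 20 mm high; origin under its centre.
- loupe: Bystander: dark eyepiece loupe, 32 mm wide, 32 mm high; origin under its centre.
- brass_ring: Bystander: brass ring, 26 mm wide, 6 mm high; origin under its centre.
- graver: Bystander: screwdriver-like graver 150 mm long, lying on the bench on the robot's side of the track; origin under its middle.
Mind the look-alikes: they are no part of the job. What is shaped like the paddle but green or yellow is not meant. Leave any yellow look-alike of the roll alone.

How it is judged:
By the outcome, as a careful person would: the job done as asked, in the order asked, and still so for the second after the job is handed in, with the robot touching nothing.
It also fails if it takes over 72 s, if anything falls off the work surface, if the arm or the gripper's body presses on something with over 40 N, if the wrist force passes 120 N, or if a joint passes its speed limit or range.

## Working session

There is one attempt and no reset: what is moved stays moved. The work goes in short steps, Python scripts to look and compute and a tool call to move; the robot and the scene stay as the last step left them, time stands still between calls to the robot, and variables do not carry over. Pictures are saved under pics/ and viewed, at most 10 in all, crops included, and the job is handed in when it is done.

Besides the shell and the picture viewer there is one more tool, called after "Request:" in YAML: its name, and indented under it one key for each argument. send_rows: Moves the arm, as the interface text tells. Its arguments: {"type":"object","properties":{"motion":{"type":"string"}},"required":["motion"]}

```bash
mkdir -p pics; ls; python3 - <<'E'
from workcell import bot, vision, workorder, boxes_of
import cv2
for n in ("scene","top"):
    cv2.imwrite(f"pics/{n}0.png",vision.camera(n)[:,:,::-1])
    m=vision.camera_model(n); print(n,{k:v for k,v in m.items()})
    for t in ("track","roll","buffer","stand","paddle"):
        print(t,[([round(float(x)) for x in d["rect"]],round(d["conf"],2)) for d in boxes_of(n,t)][:4])
o=bot.get_obs();print(o)
E
```

```text
pics
scene {'fov_y': 56.15197195724183, 'cx': 323.126387594727, 'cy': 204.24576781992346, 'k1': 0.009531487379606756, 'world_from_camera': array([[ 0.86173034,  0.31156368, -0.40043587,  0.94838885],
       [ 0.50734908, -0.52260309,  0.68518824, -0.68420178],
       [ 0.00421075, -0.79360827, -0.60841448,  0.63876492],
       [ 0.        ,  0.        ,  0.        ,  1.        ]])}
track [([341, 226, 100, 78], 0.62)]
roll [([331, 220, 26, 24], 0.81), ([369, 270, 29, 24], 0.57)]
buffer [([362, 188, 19, 15], 0.64)]
stand [([204, 280, 52, 38], 0.72)]
paddle [([165, 246, 22, 49], 0.89), ([143, 290, 41, 46], 0.76), ([197, 260, 27, 43], 0.73)]
top {'fov_y': 57.68229854114277, 'cx': 317.9080955662032, 'cy': 196.99429700746282, 'k1': 0.006033343836529771, 'world_from_camera': array([[ 0.00863154, -0.9979497 ,  0.06341833,  0.48078944],
       [-0.99961414, -0.00693666,  0.02689711, -0.06187245],
       [-0.02640205, -0.06362602, -0.99762451,  1.06568515],
       [ 0.        ,  0.        ,  0.        ,  1.        ]])}
track [([314, 177, 105, 35], 0.82)]
roll [([354, 127, 23, 22], 0.64), ([327
[... 236 characters left out ...]
pos': array([-1.12200353e+00,  2.40579829e-01,  4.97192526e-03,  1.33520672e+00,
        1.14223903e-05,  1.57082978e+00]), 'joint_vel': array([-7.18223391e-04,  7.10095954e-04, -8.07623472e-05,  2.21641925e-03,
        4.38580397e-04,  5.80451340e-04]), 'tau': array([ 1.35686450e-04, -3.71974468e+01,  2.52570981e+01,  1.30760516e-03,
       -9.81145746e-06, -5.43572440e-06]), 'eef_pos': array([ 0.21693503, -0.45046839,  0.19580581]), 'tool_rot': array([ 9.74932319e-01,  2.22501626e-01,  3.53210641e-06, -1.01901475e-05]), 'ft_force': array([ 0.82184693,  0.56310261, -0.45080046]), 'ft_torque': array([0.0798352 , 0.00010283, 0.00493215]), 'grasp_force': 0.0, 'grip_width': 0.08500025726319509}
```

```bash
python3 - <<'E'
import cv2
i=cv2.imread("pics/top0.png")[90:320,230:500]; cv2.imwrite("pics/top0c.png",cv2.resize(i,None,fx=2.6,fy=2.6,interpolation=2))
i=cv2.imread("pics/scene0.png")[130:340,110:420]; cv2.imwrite("pics/scene0c.png",cv2.resize(i,None,fx=2.5,fy=2.5,interpolation=2))
E
```

```text
(no output)
```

View pics/top0c.png

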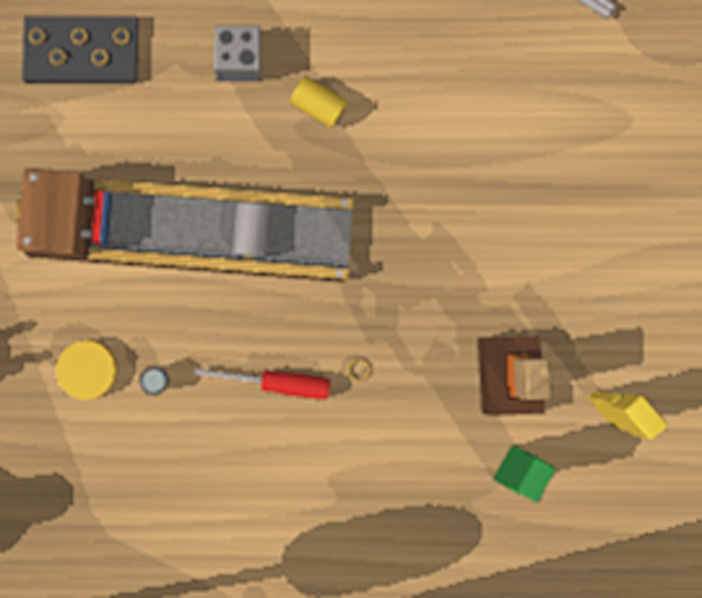

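View pics/scene0c.png

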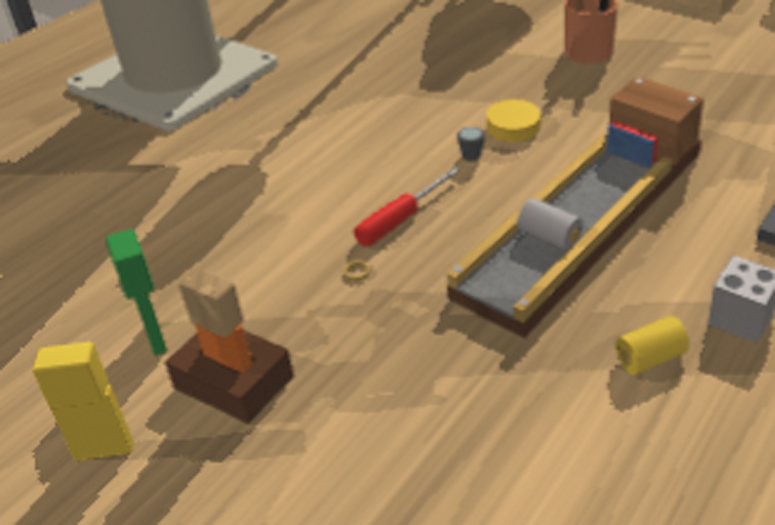

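The paddle (orange, pale handle) stands in the dark stand near top-crop (515,375), with green and yellow decoys beside it. The track runs left along +y with the steel roll at (252,228) and the buffer at (100,218). I'll zoom in for corner measurements.

```bash
python3 - <<'E'
import cv2,numpy as np
t=cv2.imread("pics/top0.png");s=cv2.imread("pics/scene0.png")
def z(i,x,y,w,h,f):
    o=cv2.resize(i[y:y+h,x:x+w],None,fx=f,fy=f,interpolation=cv2.INTER_CUBIC)
    for k in range(0,w,10): cv2.line(o,(k*f,0),(k*f,5),(255,255,255),1)
    for k in range(0,h,10): cv2.line(o,(0,k*f),(5,k*f),(255,255,255),1)
    return o
a=z(t,230,148,140,52,5)  # 700x260
b=z(t,408,212,40,42,8)   #320x336
c=z(s,172,232,60,70,5) # 300x350
o=np.zeros((600,760,3),np.uint8); o[:260,:700]=a; o[262:598,:320]=b; o[250:600,400:700]=np.where(True,c,0)
cv2.imwrite("pics/z.png",o)
E
```

```text
(no output)
```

View pics/z.png

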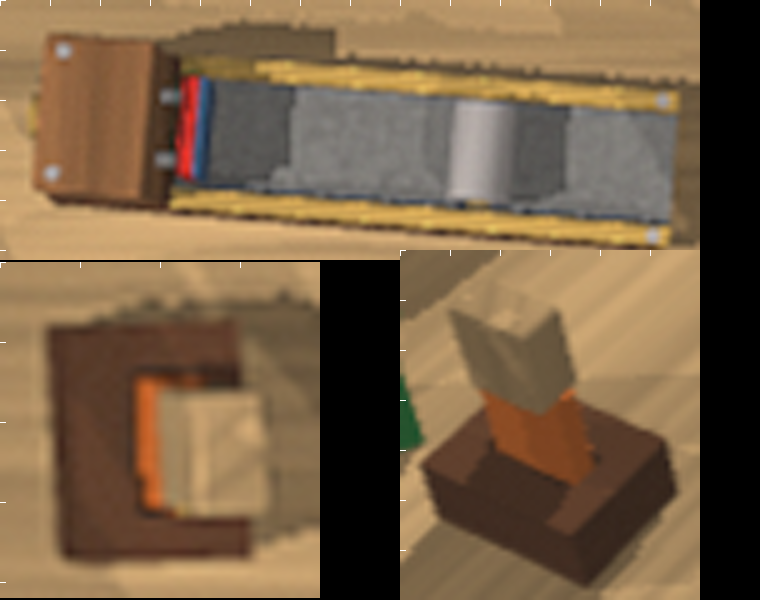

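```bash
cat > h.py <<'E'
import numpy as np,cv2
from workcell import bot, vision, workorder, boxes_of
from scipy.optimize import least_squares
M={n:vision.camera_model(n) for n in("top","scene")}
def f(n): return 200/np.tan(np.radians(M[n]["fov_y"])/2)
def proj(n,P):
    m=M[n]; T=np.linalg.inv(m["world_from_camera"]); P=np.atleast_2d(P)@T[:3,:3].T+T[:3,3]
    s=P[:,:2]/P[:,2:]; s=s*(1+m["k1"]*(s**2).sum(1,keepdims=True))
    return s*f(n)+[m["cx"],m["cy"]]
def back(n,uv,z):
    m=M[n]; d=(np.array(uv,float)-[m["cx"],m["cy"]])/f(n); s=d.copy()
    for _ in range(5): s=d/(1+m["k1"]*(s@s))
    W=m["world_from_camera"]; r=W[:3,:3]@[*s,1]; return W[:3,3]+r*(z-W[2,3])/r[2]
def place(p,L):
    c,s=np.cos(p[2]),np.sin(p[2]); L=np.array(L,float)
    return np.c_[p[0]+c*L[:,0]-s*L[:,1],p[1]+s*L[:,0]+c*L[:,1],L[:,2]]
def fit(obs,p0):  # obs: list of (cam,[uv],[local mm])
    r=lambda p:np.concatenate([(proj(n,place(p,np.array(L)/1000))-uv).ravel() for n,uv,L in obs])
    s=least_squares(r,p0,loss="soft_l1"); return s.x,r(s.x)
E
python3 - <<'E'
from h import *
np.set_printoptions(precision=4,suppress=True)
cv=lambda pts,x0,y0,k:(np.array(pts)+.5)/k-.5+[x0,y0]
# stand; local x = world x
top=cv([(50,65),(240,60),(250,293),(65,296)],408,212,8)
L=[(42,30,34),(42,-30,34),(-42,-30,34),(-42,30,34)]
sc=cv([(23,215),(272,190),(188,335),(40,268),(278,242)],172,232,5)
# scene: view from -y,+x toward... near camera corner
Ls=[(-42,-30,34),(42,30,34),(42,-30,0),(-42,-30,0),(42,30,0)]
p,r=fit([("top",top,L),("scene",sc,Ls)],[.35,-.3,0]); print("stand",p,r)
p,r=fit([("top",top,L)],[.35,-.3,0]); print("stand top only",p,r)
hs=cv([(50,60),(85,28),(160,58),(123,97)],172,232,5)
Lh=[(-20,-12,119),(-20,12,119),(20,12,119),(20,-12,119)]
ht=cv([(265,130),(270,253)],408,212,8); Lt=[(20,-12,119),(-20,-12,119)]
p,r=fit([("scene",hs,Lh),("top",ht,Lt)],p); print("handle",p,r)
tt=cv([(680,92),(668,246),(675,115),(666,217),(48,35),(35,190)],230,148,5)
T=lambda a,b:[(46,-160,36),(-46,-160,36),(33,-160,24),(-33,-160,24)]
p,r=fit([("top",tt[:4],T(0,0))],[.5,0,0]); print("track end",p,r)
for q,z in((tt[4],.08),(tt[5],.08)): print("housing back",back("top",q,z))
r1=cv([(270,62),(180,190+5),(680,92),(668,246)],230,148,5)
for q in r1: print("rail",back("top",q,.036))
for q,z in(((450,100),.05),((517,105),.05),((448,200),.05),((513,207),.05),((484,103),.06),((481,203),.06),((210,80),.063),((203,180),.063)):
    print(q,back("top",cv([q],230,148,5)[0],z))
E
```

```text
stand [ 0.4456 -0.3412  0.0444] [ 1.6794 -0.698  -0.5863 -0.8353 -0.1121  0.1223  1.4086  0.4646 -0.2525
 -0.732  -0.4933 -0.4328  0.1354  0.5383 -0.0077 -0.7179  0.6669 -0.2515]
stand top only [ 0.4449 -0.3396  0.0363] [ 1.2225 -0.5518 -1.0352 -0.5163 -0.8079  0.4507  0.7056  0.6185]
handle [ 0.4461 -0.343   0.0365] [-1.2374 -0.1885  0.5008 -0.9213  0.4185 -0.4537 -0.7511 -0.8284  0.4253
 -1.1002  0.5813 -0.8484]
track end [ 0.6052 -0.0059 -0.0782] [-0.0616 -1.0216 -0.2188  0.3043  0.1471 -0.5227  0.1321  1.8611]
housing back [0.659  0.1827 0.08  ]
housing back [0.5732 0.1879 0.08  ]
rail [0.6519 0.0652 0.036 ]
rail [0.575  0.1157 0.036 ]
rail [ 0.6356 -0.1692  0.036 ]
rail [ 0.5477 -0.1624  0.036 ]
(450, 100) [ 0.6284 -0.0385  0.05  ]
(517, 105) [ 0.6257 -0.0763  0.05  ]
(448, 200) [ 0.5718 -0.0379  0.05  ]
(513, 207) [ 0.5681 -0.0744  0.05  ]
(484, 103) [ 0.6253 -0.0577  0.06  ]
(481, 203) [ 0.5694 -0.0565  0.06  ]
(210, 80) [0.6371 0.0953 0.063 ]
(203, 180) [0.581  0.0983 0.063 ]
```

The stand and paddle fit at (0.446,−0.342) with yaw ≈0.04. The track yaw is ≈−0.073, the roll is at (0.598,−0.057) and the buffer face is at (0.609,0.097). Next I'll move above the paddle.

Request:
send_rows:
  motion: "-0.4 5 0 0 0.1; -0.4 10 0.1 0 0.2; -0.4 15 0.1 0 0.3; -0.4 20 0.2 0 0.41; -0.4 25.3 0.2 0 0.41"

```text
clock: 1.1
eef_pos: [0.4447, -0.3429, 0.196]
tool_rot: [1.0, 0.018, 0.0, 0.0]
ft_force: [1.3, -0.6, 0.2]
grip_width: 0.0596
grasp_force: 0.0
```

```bash
cat >> h.py <<'E'
from scipy.spatial.transform import Rotation as R
def to_tool(xyz,xang=None):
    o=bot.get_obs(); Rt=R.from_quat(o["tool_rot"]).as_matrix(); d=Rt.T@(np.array(xyz)-o["eef_pos"])*100
    a=np.arctan2(Rt[1,0],Rt[0,0]); print("t",o["clock"],"pos",o["eef_pos"].round(4),"xang",round(a,4),"z",Rt[:,2].round(3),"F",o["ft_force"].round(2),"w",o["grip_width"],"gf",o["grasp_force"])
    print("shift cm",d.round(2),"twist",None if xang is None else round(a-xang,4))
E
python3 - <<'E'
from h import *
a=vision.camera("scene");b=vision.camera("top")
to_tool([.446,-.342,.08],.04)
o=np.zeros((600,800,3),np.uint8)
k=5
o[:600,:400]=cv2.resize(a[190:310,140:220],None,fx=k,fy=k,interpolation=2)
o[:500,400:800]=cv2.resize(b[190:290,400:480],None,fx=k,fy=k,interpolation=2)
cv2.imwrite("pics/a.png",o[:,:,::-1])
E
```

```text
t 1.2 pos [ 0.4482 -0.3407  0.1952] xang 0.0467 z [ 0.002  0.001 -1.   ] F [ 0.01 -0.88  0.02] w 0.059921057664119516 gf 0.0
shift cm [-0.25  0.13 11.52] twist 0.0067
```

View pics/a.png

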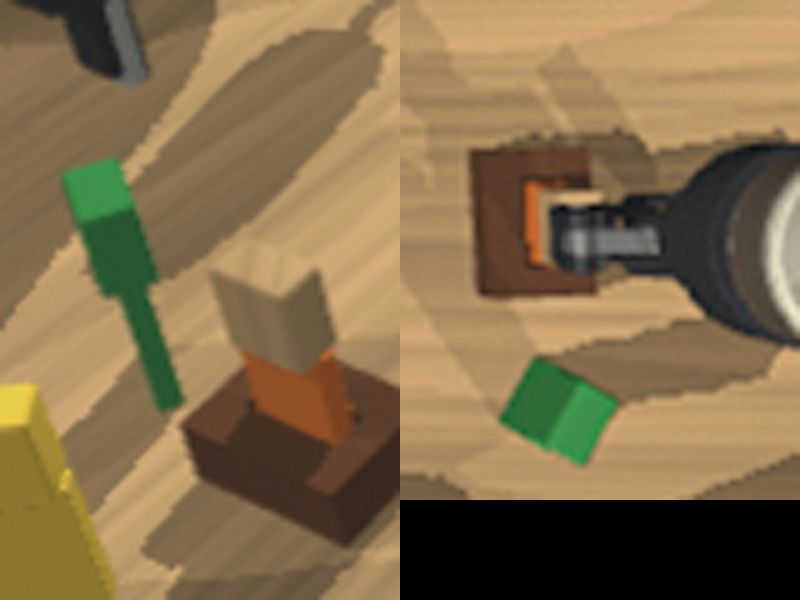

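The scene view shows the paddle upright and clear, and the top view shows the fingers above the handle. I'll descend now.

Request:
send_rows:
  motion: "-0.4 0 0 3 0; -0.4 0 0 6 0; -0.4 0 0 9 0; -0.4 0 0 11.6 0; -0.4 0 0 11.6 0"

```text
clock: 1.7
eef_pos: [0.4397, -0.3419, 0.0759]
tool_rot: [1.0, 0.019, -0.003, -0.003]
ft_force: [-1.2, 0.3, -0.8]
grip_width: 0.0597
grasp_force: 0.0
```

```bash
python3 - <<'E'
from h import *
b=vision.camera("scene");a=vision.camera("scene")
to_tool([.446,-.342,.08],.04)
cv2.imwrite("pics/b.png",cv2.resize(a[200:300,140:240],None,fx=6,fy=6,interpolation=2)[:,:,::-1])
E
```

```text
t 1.8 pos [ 0.4425 -0.344   0.08  ] xang 0.0384 z [-0.001  0.    -1.   ] F [ 0.43 -0.05 -0.17] w 0.059967530805679486 gf 0.0
shift cm [ 0.35 -0.19  0.  ] twist -0.0016
```

View pics/b.png

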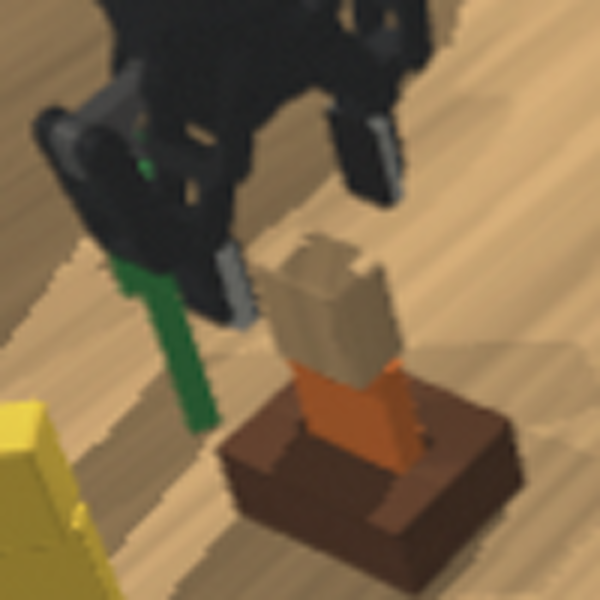

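```bash
python3 - <<'E'
from h import *
o=bot.get_obs(); p=o["eef_pos"]; Rt=R.from_quat(o["tool_rot"]).as_matrix()
for q in (p,p+Rt[:,1]*.03,p-Rt[:,1]*.03,[.446,-.342,.119],[.446,-.342,.074]): print(np.round(q,3),((proj("scene",q)-[140,200])*6).round(),proj("top",q).round(1))
print(o["joint_pos"])
E
```

```text
[ 0.443 -0.344  0.08 ] [[327. 339.]] [[432.8 235.4]]
[ 0.444 -0.374  0.08 ] [[263. 396.]] [[444.1 235.1]]
[ 0.441 -0.314  0.08 ] [[388. 286.]] [[421.5 235.7]]
[ 0.446 -0.342  0.119] [[315. 257.]] [[436.4 234.7]]
[ 0.446 -0.342  0.074] [[342. 352.]] [[431.4 234. ]]
[-6.60706351e-01  4.33642404e-01 -3.01398646e-02  1.10792052e+00
 -1.09006691e-04  2.44251363e+00]
```

```bash
python3 - <<'E'
from h import *
for y in(-.371,-.311):print(proj("scene",[.448,y,.195]))
a=vision.camera("scene");b=vision.camera("top")
to_tool([.446,-.342,.08],.04)
o=np.zeros((500,800,3),np.uint8)
o[:500,:400]=cv2.resize(a[200:300,150:230],None,fx=5,fy=5,interpolation=2)
o[:500,400:800]=cv2.resize(b[190:290,400:480],None,fx=5,fy=5,interpolation=2)
cv2.imwrite("pics/c.png",o[:,:,::-1])
E
```

```text
[[172.81823529 222.11408613]]
[[197.13247345 204.88478004]]
t 1.9 pos [ 0.444  -0.3449  0.0817] xang 0.0384 z [ 0.003 -0.002 -1.   ] F [-0.57 -0.25  0.27] w 0.05944546220956307 gf 0.0
shift cm [ 0.21 -0.29  0.17] twist -0.0016
```

View pics/c.png

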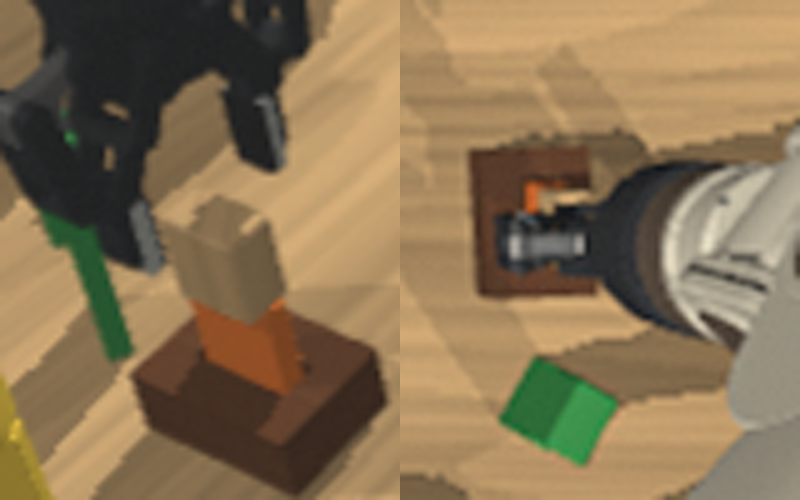

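```bash
python3 - <<'E'
from h import *
for z in(.08,.09,.1,.11,.12): print(z,back("scene",(180,254),z).round(3),back("scene",(205,233),z).round(3))
for z in(.1,.15,.2): print(z,back("top",(423,238.6),z).round(3))
P=[]
for i in range(12): P.append(bot.get_obs()["eef_pos"])
print(np.std(P,0))
E
```

```text
0.08 [ 0.411 -0.354  0.08 ] [ 0.409 -0.28   0.08 ]
0.09 [ 0.421 -0.36   0.09 ] [ 0.418 -0.287  0.09 ]
0.1 [ 0.43  -0.366  0.1  ] [ 0.428 -0.294  0.1  ]
0.11 [ 0.44  -0.372  0.11 ] [ 0.438 -0.301  0.11 ]
0.12 [ 0.45  -0.378  0.12 ] [ 0.447 -0.309  0.12 ]
0.1 [ 0.435 -0.313  0.1  ]
0.15 [ 0.437 -0.3    0.15 ]
0.2 [ 0.439 -0.287  0.2  ]
[5.55111512e-17 5.55111512e-17 1.38777878e-17]
```

The fingers are slightly high on the handle and a few mm toward −x, so I'll drop 1.8 cm, nudge x and close.

Request:
send_rows:
  motion: "-0.4 0.4 0 1 0; -0.4 0.4 0 1.8 0; 0 0.4 0 1.8 0; 0.5 0.4 0 1.8 0; 0.5 0.4 0 1.8 0"

```text
clock: 2.4
eef_pos: [0.4473, -0.3437, 0.0621]
tool_rot: [1.0, 0.019, 0.0, 0.0]
ft_force: [-0.5, -0.1, -1.0]
grip_width: 0.0224
grasp_force: 58.9
```

```bash
python3 - <<'E'
from h import *
a=vision.camera("scene");b=vision.camera("top")
to_tool([.446,-.342,.08],.04)
o=np.zeros((500,800,3),np.uint8)
o[:500,:400]=cv2.resize(a[200:300,150:230],None,fx=5,fy=5,interpolation=2)
o[:500,400:800]=cv2.resize(b[190:290,400:480],None,fx=5,fy=5,interpolation=2)
cv2.imwrite("pics/d.png",o[:,:,::-1])
E
```

```text
t 2.5 pos [ 0.4471 -0.3437  0.0619] xang 0.0388 z [ 0. -0. -1.] F [ 0.21 -0.84 -1.1 ] w 0.022898355663267582 gf 59.04538929462433
shift cm [-0.1  -0.18 -1.81] twist -0.0012
```

View pics/d.png

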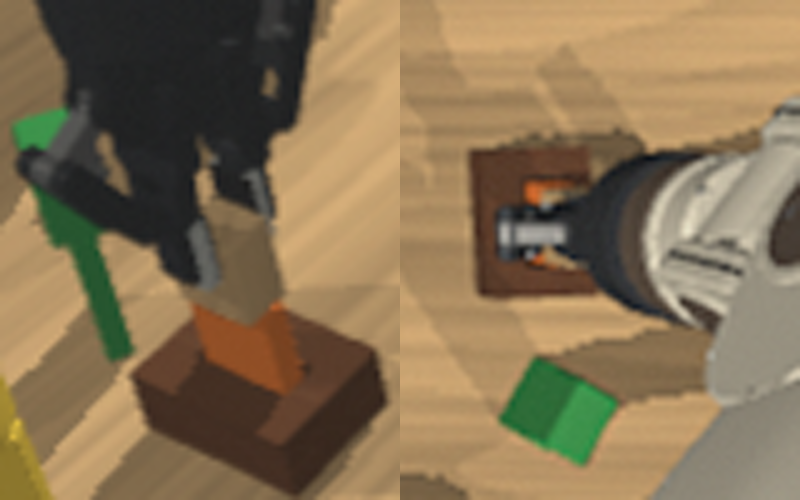

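The paddle is gripped (59 N, 22.9 mm wide). I'll lift it straight up, noting the return pose of TCP (0.4471, −0.3437, 0.0619), xang 0.0388.

Request:
send_rows:
  motion: "0.5 0 0 -1 0; 0.5 0 0 -2.5 0; 0.5 0 0 -4.5 0; 0.5 0 0 -6 0; 0.5 0 0 -6 0"

```text
clock: 3.0
eef_pos: [0.4487, -0.345, 0.125]
tool_rot: [1.0, 0.019, 0.002, 0.002]
ft_force: [0.6, -0.4, -0.8]
grip_width: 0.0226
grasp_force: 59.1
```

```bash
python3 - <<'E'
from h import *
to_tool([.598,-.102,.122],-.073)
E
```

```text
t 3.0 pos [ 0.4487 -0.345   0.125 ] xang 0.0387 z [ 0.005 -0.004 -1.   ] F [ 0.63 -0.43 -0.83] w 0.02260657600401072 gf 59.07158017158508
shift cm [ 15.86 -23.7    0.29] twist 0.1117
```

Request:
send_rows:
  motion: "0.5 1.6 -2.4 0 0; 0.5 4.3 -6.3 0 0.03; 0.5 7.1 -10.5 0 0.07; 0.5 10 -14.7 0 0.112; 0.5 12.6 -18.6 0 0.112"

```text
clock: 3.5
eef_pos: [0.5661, -0.1512, 0.1212]
tool_rot: [0.999, -0.037, -0.0, -0.0]
ft_force: [0.1, -0.2, -1.5]
grip_width: 0.0228
grasp_force: 59.1
```

```bash
python3 - <<'E'
from h import *
to_tool([.598,-.102,.122],-.073)
E
```

```text
t 3.5 pos [ 0.5661 -0.1512  0.1212] xang -0.0742 z [-0.001  0.    -1.   ] F [ 0.09 -0.17 -1.48] w 0.02284497149362218 gf 59.06329572200775
shift cm [ 2.81 -5.14 -0.08] twist -0.0012
```

Request:
send_rows:
  motion: "0.5 1.2 -2.3 0 0; 0.5 2.3 -4.3 0 0; 0.5 2.8 -5.3 0 0; 0.5 2.8 -5.3 0 0; 0.5 2.8 -5.3 0 0"

```text
clock: 4.0
eef_pos: [0.5968, -0.1028, 0.1214]
tool_rot: [0.999, -0.037, -0.001, 0.0]
ft_force: [-0.3, -1.4, -1.0]
grip_width: 0.0228
grasp_force: 59.2
```

```bash
python3 - <<'E'
from h import *
a=vision.camera("scene");b=vision.camera("top")
to_tool([.598,-.102,.088],-.073)
o=np.zeros((500,800,3),np.uint8)
o[:500,:400]=cv2.resize(a[170:270,280:360],None,fx=5,fy=5,interpolation=2)
o[:500,400:800]=cv2.resize(b[130:230,300:380],None,fx=5,fy=5,interpolation=2)
cv2.imwrite("pics/e.png",o[:,:,::-1])
# predicted blade foot corners at z=.062 and roll axis ends
T=place([.5965,-.1007,-.073],np.array([(22,6,62),(-22,6,62),(22,-6,62),(-22,-6,62)])/1000)
print(((proj("scene",T)-[280,170])*5).round(),((proj("top",T)-[300,130])*5).round())
E
```

```text
t 4.1 pos [ 0.5968 -0.1034  0.1217] xang -0.075 z [-0.001 -0.    -1.   ] F [-0.18  0.25 -1.3 ] w 0.022872380407736856 gf 59.16214942932129
shift cm [ 0.12 -0.15  3.37] twist -0.002
[[241. 272.]
 [165. 238.]
 [226. 286.]
 [151. 252.]] [[201. 202.]
 [195. 281.]
 [223. 204.]
 [217. 283.]]
```

View pics/e.png

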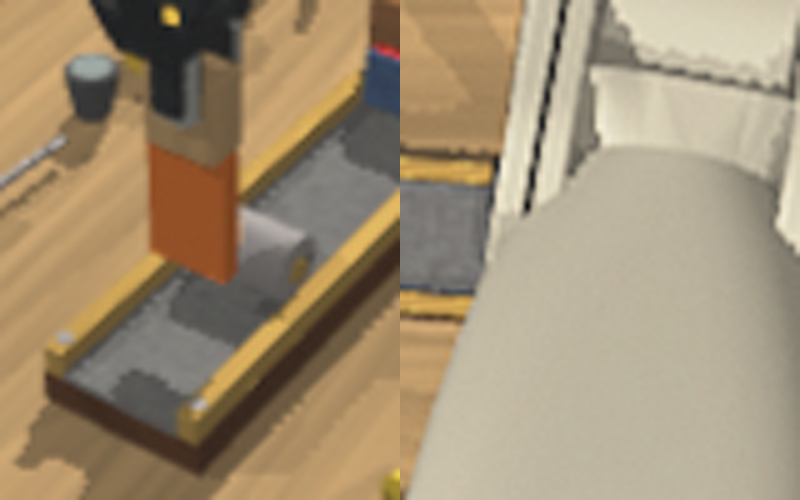

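The blade foot corners match the prediction (observed (225,282) and (150,250) against (226,286) and (151,252)), and the roll is ahead of the blade. I'll lower it into the track.

Request:
send_rows:
  motion: "0.5 0 0 0.8 0; 0.5 0 0 1.8 0; 0.5 0 0 2.8 0; 0.5 0 0 3.3 0; 0.5 0 0 3.3 0"

```text
clock: 4.6
eef_pos: [0.5963, -0.102, 0.0871]
tool_rot: [0.999, -0.037, -0.002, -0.0]
ft_force: [0.7, 0.2, -1.2]
grip_width: 0.0229
grasp_force: 59.2
```

```bash
python3 - <<'E'
from h import *
a=vision.camera("scene")
to_tool([.598,-.102,.088],-.073)
cv2.imwrite("pics/f.png",cv2.resize(a[170:270,280:380],None,fx=6,fy=6,interpolation=2)[:,:,::-1])
E
```

```text
t 4.65 pos [ 0.5969 -0.1021  0.0879] xang -0.0733 z [-0.002  0.    -1.   ] F [ 0.24  0.3  -2.48] w 0.022479978410537452 gf 59.161149859428406
shift cm [ 0.11 -0.01 -0.01] twist -0.0003
```

View pics/f.png

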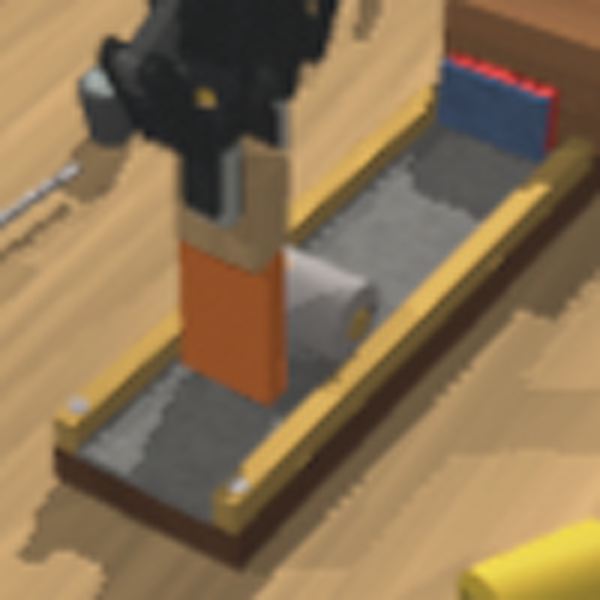

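The blade is centred between the rails with its foot just above the floor, and the roll is ahead at about (320,300). Now I'll push along −tool y.

Request:
send_rows:
  motion: "0.5 0 -0.4 0 0; 0.5 0 -0.8 0 0; 0.5 0 -1.2 0 0; 0.5 0 -1.6 0 0; 0.5 0 -2.0 0 0"

```text
clock: 5.15
eef_pos: [0.5992, -0.0816, 0.089]
tool_rot: [0.999, -0.036, 0.0, -0.0]
ft_force: [0.3, -0.5, -1.0]
grip_width: 0.0228
grasp_force: 59.2
```

Request:
send_rows:
  motion: "0.5 0 -0.4 0 0; 0.5 0 -0.9 0 0; 0.5 0 -1.4 0 0; 0.5 0 -1.9 0 0; 0.5 0 -2.4 0 0"

```text
clock: 5.65
eef_pos: [0.6008, -0.0578, 0.0888]
tool_rot: [0.999, -0.037, -0.0, -0.0]
ft_force: [-0.2, 0.4, -1.0]
grip_width: 0.0231
grasp_force: 59.2
```

Request:
send_rows:
  motion: "0.5 0 -0.5 0 0; 0.5 0 -1.0 0 0; 0.5 0 -1.5 0 0; 0.5 0 -2.0 0 0; 0.5 0 -2.5 0 0"

```text
clock: 6.15
eef_pos: [0.6023, -0.0379, 0.0888]
tool_rot: [0.999, -0.032, 0.0, -0.002]
ft_force: [-0.2, -0.0, -1.1]
grip_width: 0.0229
grasp_force: 59.1
```

```bash
python3 - <<'E'
from h import *
vision.camera("scene")
for t in("roll","buffer"): print(t,[([round(float(x)) for x in d["rect"]],round(d["conf"],2)) for d in boxes_of("scene",t)][:3])
to_tool([.598+.152*.073,-.102+.152,.088],-.073)
o=.0034
for ty in(-.05,0,.02): print(ty,proj("scene",[.6034+.073*ty,-.006+ty,.042]).round())
E
```

```text
roll [([371, 269, 28, 28], 0.66)]
buffer [([362, 187, 23, 22], 0.81)]
t 6.3 pos [ 0.6023 -0.0382  0.0888] xang -0.0645 z [ 0.     0.004 -1.   ] F [-0.64 -0.05 -0.64] w 0.022832422344683457 gf 59.14933383464813
shift cm [ 0.11 -8.84  0.12] twist 0.0085
-0.05 [[329. 219.]]
0 [[340. 209.]]
0.02 [[344. 205.]]
```

Request:
send_rows:
  motion: "0.5 0 0 0 0; 0.5 0 0 0 0"

```text
clock: 6.5
eef_pos: [0.6022, -0.0384, 0.0888]
tool_rot: [0.999, -0.032, 0.0, -0.002]
ft_force: [-0.4, -0.2, -0.5]
grip_width: 0.0227
grasp_force: 59.1
```

```bash
python3 - <<'E'
from h import *
vision.camera("scene")
for t in("roll","paddle"): print(t,[([round(float(x)) for x in d["rect"]],round(d["conf"],2)) for d in boxes_of("scene",t)][:4])
to_tool([.598+.152*.073,-.102+.152,.088],-.073)
o=bot.get_obs();print(o["joint_pos"],o["tau"],o["ft_torque"])
E
```

```text
roll [([369, 270, 25, 23], 0.66), ([348, 213, 11, 15], 0.47)]
paddle [([165, 246, 25, 46], 0.82), ([142, 291, 36, 50], 0.71), ([336, 202, 16, 43], 0.68)]
t 6.65 pos [ 0.6023 -0.0383  0.0888] xang -0.0648 z [ 0.     0.004 -1.   ] F [-0.38 -0.4  -0.14] w 0.02296267997957069 gf 59.148656129837036
shift cm [ 0.11 -8.86  0.12] twist 0.0082
[-0.06583138  0.50586363  0.11150057  1.17640472  0.00405619  3.14059845] [ 7.14744092e-03 -4.90229058e+01  2.44666582e+01  4.01000420e-03
  1.53898814e-02 -2.70112389e-05] [0.05501916 0.03061887 0.0390424 ]
```

Joint 6 has hit its 3.14 limit, so the arm can't hold this heading further along. I'll back off, lift, and turn the tool a half turn, since the paddle is symmetric.

Request:
send_rows:
  motion: "0.5 0 1 0 0; 0.5 0 2 -1 0; 0.5 0 3 -3 0; 0.5 0 4 -5 -0.1; 0.5 0 4 -5 -0.25"

```text
clock: 7.15
eef_pos: [0.6019, -0.0811, 0.1431]
tool_rot: [0.996, 0.094, 0.004, -0.001]
ft_force: [0.5, -0.4, -1.2]
grip_width: 0.0224
grasp_force: 59.2
```

Request:
send_rows:
  motion: "0.5 0 0 0 -0.14; 0.5 0 0 0 -0.28; 0.5 0 0 0 -0.42; 0.5 0 0 0 -0.56; 0.5 0 0 0 -0.7"

```text
clock: 7.65
eef_pos: [0.5997, -0.0795, 0.1396]
tool_rot: [0.903, 0.431, 0.001, -0.001]
ft_force: [-0.3, 0.6, -0.2]
grip_width: 0.023
grasp_force: 59.1
```

Request:
send_rows:
  motion: "0.5 0 0 0 -0.14; 0.5 0 0 0 -0.28; 0.5 0 0 0 -0.42; 0.5 0 0 0 -0.56; 0.5 0 0 0 -0.7"

```text
clock: 8.15
eef_pos: [0.5998, -0.0795, 0.1396]
tool_rot: [0.7, 0.714, 0.002, -0.001]
ft_force: [-0.6, -0.6, -1.6]
grip_width: 0.0226
grasp_force: 59.1
```

Request:
send_rows:
  motion: "0.5 0 0 0 -0.14; 0.5 0 0 0 -0.28; 0.5 0 0 0 -0.42; 0.5 0 0 0 -0.56; 0.5 0 0 0 -0.7"

```text
clock: 8.65
eef_pos: [0.5998, -0.0795, 0.1396]
tool_rot: [0.413, 0.911, 0.002, -0.0]
ft_force: [-0.2, -0.4, -1.5]
grip_width: 0.0232
grasp_force: 59.1
```

Request:
send_rows:
  motion: "0.5 0 0 0 -0.14; 0.5 0 0 0 -0.28; 0.5 0 0 0 -0.42; 0.5 0 0 0 -0.56; 0.5 0 0 0 -0.7"

```text
clock: 9.15
eef_pos: [0.5998, -0.0795, 0.1396]
tool_rot: [0.076, 0.997, 0.002, 0.0]
ft_force: [-0.4, 0.2, -1.6]
grip_width: 0.0228
grasp_force: 59.1
```

```bash
python3 - <<'E'
from h import *
to_tool([.600,-.07,.13],np.pi-.073)
print(bot.get_obs()["joint_pos"])
E
```

```text
t 9.15 pos [ 0.5998 -0.0795  0.1396] xang 2.9901 z [ 0.001  0.004 -1.   ] F [-0.4   0.23 -1.57] w 0.0228024642447278 gf 59.12988603115082
shift cm [0.12 0.94 0.96] twist -0.0785
[-0.1339453   0.4759563   0.19933938  1.29355054  0.00376903  0.01758653]
```

Request:
send_rows:
  motion: "0.5 0.1 0 1 -0.08; 0.5 0.1 0 2.5 -0.08; 0.5 0.1 0 4 -0.08; 0.5 0.1 0 5 -0.08; 0.5 0.1 0 5 -0.08"

```text
clock: 9.65
eef_pos: [0.5975, -0.0785, 0.0874]
tool_rot: [0.039, 0.999, 0.002, -0.001]
ft_force: [-0.2, 0.2, -1.5]
grip_width: 0.0227
grasp_force: 59.2
```

```bash
python3 - <<'E'
from h import *
a=vision.camera("scene")
to_tool([.598+.152*.073,-.102+.152,.088],np.pi-.073)
cv2.imwrite("pics/g.png",cv2.resize(a[160:260,290:390],None,fx=6,fy=6,interpolation=2)[:,:,::-1])
E
```

```text
t 9.7 pos [ 0.5982 -0.0785  0.0884] xang 3.0648 z [-0.001  0.004 -1.   ] F [-0.64  0.14 -1.78] w 0.022765223999406274 gf 59.15648818016052
shift cm [-0.1  12.89  0.1 ] twist -0.0038
```

View pics/g.png

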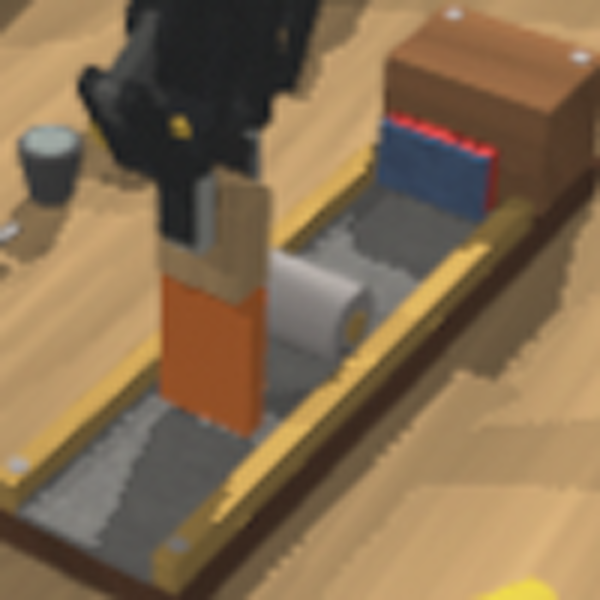

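The blade is back behind the roll at about (215,355), and the roll sits square at (320,300). I'll resume pushing along +tool y.

Request:
send_rows:
  motion: "0.5 0 0.5 0 0; 0.5 0 1.2 0 0; 0.5 0 2.0 0 0; 0.5 0 2.7 0 0; 0.5 0 3.2 0 0"

```text
clock: 10.2
eef_pos: [0.6013, -0.0449, 0.0891]
tool_rot: [0.038, 0.999, 0.002, 0.0]
ft_force: [0.2, -0.5, -0.9]
grip_width: 0.0225
grasp_force: 59.2
```

Request:
send_rows:
  motion: "0.5 0 0.4 0 0; 0.5 0 0.8 0 0; 0.5 0 1.3 0 0; 0.5 0 1.8 0 0; 0.5 0 2.3 0 0"

```text
clock: 10.7
eef_pos: [0.6029, -0.0228, 0.0888]
tool_rot: [0.038, 0.999, 0.002, 0.0]
ft_force: [-0.8, -0.2, -1.0]
grip_width: 0.0229
grasp_force: 59.2
```

Request:
send_rows:
  motion: "0.5 0 0.5 0 0; 0.5 0 1.0 0 0; 0.5 0 1.5 0 0; 0.5 0 2.0 0 0; 0.5 0 2.5 0 0"

```text
clock: 11.2
eef_pos: [0.6048, 0.0022, 0.089]
tool_rot: [0.038, 0.999, 0.002, 0.0]
ft_force: [0.7, 0.1, -1.0]
grip_width: 0.0227
grasp_force: 59.2
```

Request:
send_rows:
  motion: "0.5 0 0.5 0 0; 0.5 0 1.0 0 0; 0.5 0 1.5 0 0; 0.5 0 2.0 0 0; 0.5 0 2.5 0 0"

```text
clock: 11.7
eef_pos: [0.6067, 0.0271, 0.0891]
tool_rot: [0.038, 0.999, 0.002, 0.0]
ft_force: [-0.6, 0.2, -1.6]
grip_width: 0.0226
grasp_force: 59.2
```

```bash
cat >> h.py <<'E'
def look():
    vision.camera("scene")
    for t in("roll","buffer"): print(t,[([round(float(x),1) for x in d["rect"]],round(d["conf"],2)) for d in boxes_of("scene",t)][:3])
    to_tool([.612,.055,.088],np.pi-.075)
    o=bot.get_obs();print(o["joint_pos"].round(3),o["ft_torque"])
E
python3 - <<'E'
from h import *
look()
E
```

```text
roll [([370.0, 269.5, 30.2, 25.4], 0.76)]
buffer [([365.3, 187.6, 14.4, 14.6], 0.58)]
t 11.85 pos [0.6067 0.0272 0.089 ] xang 3.066 z [ 0.     0.004 -1.   ] F [ 0.67 -0.43 -1.08] w 0.022587196746728218 gf 59.23118770122528
shift cm [-0.32  2.82  0.11] twist -0.0006
[0.042 0.513 0.123 1.181 0.004 0.118] [ 0.03036812 -0.03451617  0.02330302]
```

Request:
send_rows:
  motion: "0.5 0 0.4 0 0; 0.5 0 0.8 0 0; 0.5 0 1.2 0 0; 0.5 0 1.5 0 0; 0.5 0 1.7 0 0"

```text
clock: 12.35
eef_pos: [0.608, 0.0441, 0.0891]
tool_rot: [0.038, 0.999, 0.002, 0.0]
ft_force: [0.4, 0.4, -0.8]
grip_width: 0.0227
grasp_force: 59.2
```

Request:
send_rows:
  motion: "0.5 0 0.15 0 0; 0.5 0 0.3 0 0; 0.5 0 0.45 0 0; 0.5 0 0.6 0 0; 0.5 0 0.75 0 0"

```text
clock: 12.85
eef_pos: [0.6085, 0.0512, 0.0892]
tool_rot: [0.038, 0.999, 0.002, 0.0]
ft_force: [-1.1, -0.0, -1.1]
grip_width: 0.0228
grasp_force: 59.2
```

Request:
send_rows:
  motion: "0.5 0 0.1 0 0; 0.5 0 0.2 0 0; 0.5 0 0.3 0 0; 0.5 0 0.4 0 0; 0.5 0 0.5 0 0"

```text
clock: 13.35
eef_pos: [0.6089, 0.0562, 0.0892]
tool_rot: [0.038, 0.999, 0.002, 0.0]
ft_force: [-0.7, -0.4, -1.0]
grip_width: 0.023
grasp_force: 59.2
```

Request:
send_rows:
  motion: "0.5 0 0.1 0 0; 0.5 0 0.2 0 0; 0.5 0 0.3 0 0; 0.5 0 0.4 0 0; 0.5 0 0.5 0 0"

```text
clock: 13.85
eef_pos: [0.6092, 0.0603, 0.0892]
tool_rot: [0.038, 0.999, 0.001, -0.0]
ft_force: [-0.2, -3.7, -0.8]
grip_width: 0.023
grasp_force: 59.4
```

Request:
send_rows:
  motion: "0.5 0 0.06 0 0; 0.5 0 0.12 0 0; 0.5 0 0.18 0 0; 0.5 0 0.24 0 0; 0.5 0 0.3 0 0"

```text
clock: 14.35
eef_pos: [0.6095, 0.0641, 0.0892]
tool_rot: [0.038, 0.999, 0.002, 0.0]
ft_force: [0.2, -3.6, -0.3]
grip_width: 0.0232
grasp_force: 59.4
```

Request:
send_rows:
  motion: "0.5 0 0.05 0 0; 0.5 0 0.1 0 0; 0.5 0 0.15 0 0; 0.5 0 0.2 0 0; 0.5 0 0.2 0 0"

```text
clock: 14.85
eef_pos: [0.6097, 0.0663, 0.0892]
tool_rot: [0.038, 0.999, 0.002, 0.0]
ft_force: [0.1, -3.1, -1.6]
grip_width: 0.0226
grasp_force: 59.4
```

Request:
send_rows:
  motion: "0.5 0 0.04 0 0; 0.5 0 0.08 0 0; 0.5 0 0.12 0 0; 0.5 0 0.16 0 0; 0.5 0 0.16 0 0"

```text
clock: 15.35
eef_pos: [0.6098, 0.0676, 0.0892]
tool_rot: [0.038, 0.999, 0.002, 0.0]
ft_force: [-0.3, -3.6, -0.6]
grip_width: 0.0228
grasp_force: 59.4
```

Request:
send_rows:
  motion: "0.5 0 0.04 0 0; 0.5 0 0.08 0 0; 0.5 0 0.12 0 0; 0.5 0 0.16 0 0; 0.5 0 0.16 0 0"

```text
clock: 15.85
eef_pos: [0.6098, 0.068, 0.0892]
tool_rot: [0.038, 0.999, 0.001, -0.0]
ft_force: [-0.6, -6.5, 0.0]
grip_width: 0.023
grasp_force: 59.6
```

Force is climbing, so this is the hard end. I'll increase it in small steps.

Request:
send_rows:
  motion: "0.5 0 0.03 0 0; 0.5 0 0.05 0 0"

```text
clock: 16.05
eef_pos: [0.6098, 0.0681, 0.0893]
tool_rot: [0.039, 0.999, 0.0, -0.0]
ft_force: [-0.6, -7.3, 0.7]
grip_width: 0.0228
grasp_force: 59.7
```

Request:
send_rows:
  motion: "0.5 0 0.04 0 0; 0.5 0 0.08 0 0; 0.5 0 0.08 0 0"

```text
clock: 16.35
eef_pos: [0.6098, 0.0683, 0.0892]
tool_rot: [0.039, 0.999, -0.0, -0.0]
ft_force: [-1.1, -7.8, 0.5]
grip_width: 0.0228
grasp_force: 59.8
```

Request:
send_rows:
  motion: "0.5 0 0.04 0 0; 0.5 0 0.08 0 0; 0.5 0 0.1 0 0; 0.5 0 0.1 0 0"

```text
clock: 16.75
eef_pos: [0.6098, 0.0686, 0.0893]
tool_rot: [0.039, 0.999, -0.001, -0.0]
ft_force: [-1.2, -9.9, -0.1]
grip_width: 0.0229
grasp_force: 60.0
```

Request:
send_rows:
  motion: "0.5 0 0.01 0 0; 0.5 0 0.01 0 0; 0.5 0 0.01 0 0; 0.5 0 0.01 0 0; 0.5 0 0.01 0 0"

```text
clock: 17.25
eef_pos: [0.6098, 0.0686, 0.0893]
tool_rot: [0.039, 0.999, -0.001, -0.0]
ft_force: [-0.0, -9.9, 0.9]
grip_width: 0.0228
grasp_force: 60.0
```

Request:
send_rows:
  motion: "0.5 0 0 0 0; 0.5 0 0 0 0; 0.5 0 0 0 0; 0.5 0 0 0 0; 0.5 0 0 0 0"

```text
clock: 17.75
eef_pos: [0.6098, 0.0686, 0.0893]
tool_rot: [0.039, 0.999, -0.001, -0.0]
ft_force: [-1.0, -10.2, 1.0]
grip_width: 0.0227
grasp_force: 60.0
```

Request:
send_rows:
  motion: "0.5 0 0 0 0; 0.5 0 0 0 0; 0.5 0 0 0 0; 0.5 0 0 0 0"

```text
clock: 18.15
eef_pos: [0.6099, 0.0686, 0.0893]
tool_rot: [0.039, 0.999, -0.001, -0.0]
ft_force: [-1.1, -9.4, 0.4]
grip_width: 0.0229
grasp_force: 60.0
```

It held about 10 N for well over a second. Now I'll back off and lift.

Request:
send_rows:
  motion: "0.5 0 -0.3 0 0; 0.5 0 -0.7 0 0; 0.5 0 -1.5 0 0; 0.5 0 -2.5 0 0; 0.5 0 -3.5 0 0"

```text
clock: 18.65
eef_pos: [0.6074, 0.0367, 0.0891]
tool_rot: [0.038, 0.999, 0.002, 0.0]
ft_force: [-0.0, 0.0, -0.5]
grip_width: 0.0229
grasp_force: 59.5
```

Request:
send_rows:
  motion: "0.5 0 -1 -1 0; 0.5 0 -3 -3 0; 0.5 0 -6 -4.2 0; 0.5 0 -10 -4.2 0; 0.5 0 -14 -4.2 0"

```text
clock: 19.15
eef_pos: [0.5974, -0.1045, 0.1324]
tool_rot: [0.038, 0.999, 0.002, 0.002]
ft_force: [0.7, -0.9, -1.5]
grip_width: 0.0228
grasp_force: 59.6
```

```bash
python3 - <<'E'
from h import *
look()
vision.camera("top")
for t in("roll","buffer"): print(t,[([round(float(x),1) for x in d["rect"]],round(d["conf"],2)) for d in boxes_of("top",t)][:3])
# expected roll/buffer centres with buffer travel s
for s in(.009,.012): 
    ty=.103+s; print(s,"roll",[proj(c,[.6034+.073*(ty-.018),-.006+ty-.018,.042]).round(1) for c in("scene","top")],"buf",[proj(c,[.6034+.073*ty,-.006+ty,.046]).round(1) for c in("scene","top")])
E
```

```text
roll [([370.9, 269.1, 27.5, 24.8], 0.86), ([359.0, 192.3, 20.8, 16.4], 0.65)]
buffer []
t 19.3 pos [ 0.5966 -0.106   0.1314] xang 3.0604 z [ 0.001  0.004 -1.   ] F [-0.54 -0.07 -0.62] w 0.02313276039302925 gf 59.49011206626892
shift cm [-0.23 16.16  4.41] twist -0.0062
[-0.178  0.482  0.188  1.276  0.004 -0.097] [ 0.05295858  0.0855342  -0.01742477]
roll [([272.2, 174.7, 17.2, 25.4], 0.77)]
buffer [([266.9, 173.5, 7.0, 17.8], 0.51), ([264.4, 231.6, 23.5, 21.4], 0.19)]
0.009 roll [array([[358.8, 191.4]]), array([[275.1, 174.1]])] buf [array([[362.2, 187.1]]), array([[268.6, 173.4]])]
0.012 roll [array([[359.4, 190.8]]), array([[274.1, 174. ]])] buf [array([[362.8, 186.6]]), array([[267.6, 173.4]])]
```

The networks place the roll at top (272,175), tight against the buffer at (267,173.5), as expected after about 10 mm of travel. I'll carry the paddle back and undo the half turn on the way.

Request:
send_rows:
  motion: "0.5 1.5 -3 0 0.14; 0.5 3 -6 0 0.28; 0.5 4.6 -9 0 0.42; 0.5 6.2 -12 0 0.56; 0.5 7.8 -14.7 0 0.7"

```text
clock: 19.95
eef_pos: [0.5077, -0.2433, 0.1302]
tool_rot: [0.38, 0.925, 0.002, -0.0]
ft_force: [-0.2, 0.3, -1.1]
grip_width: 0.023
grasp_force: 59.6
```

Request:
send_rows:
  motion: "0.5 0 0 0 0.14; 0.5 0 0 0 0.28; 0.5 0 0 0 0.42; 0.5 0 0 0 0.56; 0.5 0 0 0 0.7"

```text
clock: 20.45
eef_pos: [0.5084, -0.2421, 0.1302]
tool_rot: [0.674, 0.739, 0.002, -0.001]
ft_force: [0.2, -0.4, -0.4]
grip_width: 0.0224
grasp_force: 59.6
```

Request:
send_rows:
  motion: "0.5 0 0 0 0.14; 0.5 0 0 0 0.28; 0.5 0 0 0 0.42; 0.5 0 0 0 0.56; 0.5 0 0 0 0.7"

```text
clock: 20.95
eef_pos: [0.5085, -0.242, 0.1301]
tool_rot: [0.886, 0.463, 0.001, -0.002]
ft_force: [-0.8, 0.7, -2.0]
grip_width: 0.0226
grasp_force: 59.6
```

Request:
send_rows:
  motion: "0.5 0 0 0 0.14; 0.5 0 0 0 0.28; 0.5 0 0 0 0.42; 0.5 0 0 0 0.56; 0.5 0 0 0 0.7"

```text
clock: 21.45
eef_pos: [0.5085, -0.242, 0.1301]
tool_rot: [0.991, 0.131, 0.001, -0.002]
ft_force: [-0.1, -0.0, -0.7]
grip_width: 0.0227
grasp_force: 59.6
```

```bash
python3 - <<'E'
from h import *
to_tool([.4471,-.3437,.125],.0388)
E
```

```text
t 21.45 pos [ 0.5085 -0.242   0.1301] xang 0.2623 z [ 0.     0.004 -1.   ] F [-0.1  -0.04 -0.72] w 0.022657875990602823 gf 59.606167674064636
shift cm [-8.57  8.23  0.47] twist 0.2235
```

Request:
send_rows:
  motion: "0.5 -3 2.8 0 0.11; 0.5 -6 5.7 0 0.2235; 0.5 -8 7.7 0 0.2235; 0.5 -8.6 8.2 0 0.2235; 0.5 -8.6 8.2 0 0.2235"

```text
clock: 21.95
eef_pos: [0.4464, -0.3451, 0.1296]
tool_rot: [1.0, 0.021, 0.0, -0.002]
ft_force: [0.3, 0.6, -1.0]
grip_width: 0.0225
grasp_force: 59.6
```

```bash
python3 - <<'E'
from h import *
vision.camera("scene");vision.camera("scene");to_tool([.4471,-.3437,.0619],.0388)
E
```

```text
t 22.05 pos [ 0.4471 -0.344   0.1296] xang 0.0436 z [ 0.001  0.005 -1.   ] F [ 0.85  0.28 -1.65] w 0.022823319621882054 gf 59.57037091255188
shift cm [-0.01  0.01  6.77] twist 0.0048
```

Request:
send_rows:
  motion: "0.5 0 0 1 0.005; 0.5 0 0 2.5 0.005; 0.5 0 0 3.5 0.005; 0.5 0 0 4.1 0.005; 0.5 0 0 4.4 0.005"

```text
clock: 22.55
eef_pos: [0.4462, -0.3443, 0.0845]
tool_rot: [1.0, 0.019, -0.0, -0.003]
ft_force: [-0.4, -0.2, -0.7]
grip_width: 0.0227
grasp_force: 59.6
```

```bash
python3 - <<'E'
from h import *
vision.camera("scene");to_tool([.4471,-.3437,.0619],.0388)
E
```

```text
t 22.6 pos [ 0.4462 -0.3444  0.0845] xang 0.0375 z [-0.001  0.005 -1.   ] F [ 0.17 -0.2  -1.67] w 0.023459856256677302 gf 59.56581652164459
shift cm [ 0.1  -0.06  2.26] twist -0.0013
```

The foot is in the slot with no contact force. I'll seat it.

Request:
send_rows:
  motion: "0.5 0.05 -0.05 0.6 0; 0.5 0.1 -0.05 1.2 0; 0.5 0.1 -0.05 1.7 0; 0.5 0.1 -0.05 2.0 0; 0.5 0.1 -0.05 2.2 0"

```text
clock: 23.1
eef_pos: [0.4471, -0.3444, 0.0631]
tool_rot: [1.0, 0.018, -0.0, -0.002]
ft_force: [-0.1, 0.1, -0.6]
grip_width: 0.0232
grasp_force: 59.6
```

Request:
send_rows:
  motion: "0.5 0 0 0 0; 0.5 0 0 0.03 0; 0.5 0 0 0.03 0"

```text
clock: 23.4
eef_pos: [0.4475, -0.3446, 0.0635]
tool_rot: [1.0, 0.018, 0.0, -0.002]
ft_force: [0.8, 0.5, -0.8]
grip_width: 0.0226
grasp_force: 59.6
```

Request:
send_rows:
  motion: "0.5 0 0 0.05 0; 0.5 0 0 0.1 0; 0.5 0 0 0.13 0; 0.5 0 0 0.13 0"

```text
clock: 23.8
eef_pos: [0.4473, -0.3445, 0.062]
tool_rot: [1.0, 0.018, 0.0, -0.002]
ft_force: [0.1, -0.6, -0.4]
grip_width: 0.0227
grasp_force: 59.6
```

Request:
send_rows:
  motion: "0.3 0 0 0.03 0; 0.1 0 0 0.03 0; -0.1 0 0 0.03 0; -0.4 0 0 0.03 0; -0.4 0 0 0.03 0"

```text
clock: 24.3
eef_pos: [0.4474, -0.3445, 0.0617]
tool_rot: [1.0, 0.018, 0.0, -0.002]
ft_force: [-0.1, 0.3, 0.4]
grip_width: 0.0597
grasp_force: 0.0
```

Request:
send_rows:
  motion: "-0.4 0 0 -1 0; -0.4 0 0 -3 0; -0.4 0 0 -6 0; -0.4 0 0 -10 0; -0.4 0 0 -14 0"

```text
clock: 24.8
eef_pos: [0.4469, -0.3448, 0.2035]
tool_rot: [1.0, 0.018, 0.0, -0.002]
ft_force: [0.4, -0.8, 0.5]
grip_width: 0.0598
grasp_force: 0.0
```

Request:
send_rows:
  motion: "-0.4 -4 0 0 0; -0.4 -8 0 0 0; -0.4 -12 0 0 0; -0.4 -16 0 0 0; -0.4 -16 0 0 0"

```text
clock: 25.3
eef_pos: [0.2835, -0.3504, 0.2027]
tool_rot: [1.0, 0.016, -0.0, -0.002]
ft_force: [0.5, -0.5, 0.6]
grip_width: 0.0598
grasp_force: 0.0
```

```bash
python3 - <<'E'
from h import *
P={n:(cv2.imread(f"pics/{n}0.png")[:,:,::-1].astype(int),vision.camera(n).astype(int)) for n in("scene","top")}
for n,t in(("scene","roll"),("scene","paddle"),("scene","stand"),("top","paddle"),("top","roll"),("top","buffer")):
    print(n,t,[([round(float(x),1) for x in d["rect"]],round(d["conf"],2)) for d in boxes_of(n,t)][:3])
# change check, orange blade and handle region
for n,(x,y,w,h) in(("scene",(172,232,62,72)),("top",(408,212,45,45))):
    a,b=(i[y:y+h,x:x+w] for i in P[n])
    d=abs(a-b).sum(2)
    org=lambda i:np.argwhere((i[...,0]>150)&(i[...,1]<120)&(i[...,2]<70))
    print(n,"changed",(d>60).mean().round(3),"orange",len(org(a)),org(a).mean(0).round(2),len(org(b)),org(b).mean(0).round(2))
    cv2.imwrite(f"pics/diff_{n}.png",d.clip(0,255).astype(np.uint8))
to_tool([.4471,-.3437,.0619],.0388)
E
```

```text
scene roll [([369.5, 269.4, 27.8, 23.5], 0.87), ([202.9, 279.6, 48.3, 34.3], 0.55), ([359.0, 192.1, 17.3, 19.4], 0.52)]
scene paddle [([197.2, 259.2, 28.3, 40.3], 0.8), ([141.8, 290.5, 35.7, 46.7], 0.77), ([166.7, 246.6, 24.4, 49.1], 0.66)]
scene stand [([204.6, 280.4, 49.0, 36.0], 0.64)]
top paddle [([430.8, 234.4, 19.4, 17.5], 0.59), ([431.3, 273.4, 23.4, 18.8], 0.53), ([472.0, 249.1, 29.2, 18.2], 0.52)]
top roll [([274.0, 173.8, 15.7, 23.8], 0.7), ([351.4, 127.4, 21.9, 19.6], 0.52), ([186.1, 235.3, 38.4, 22.2], 0.2)]
top buffer []
scene changed 0.001 orange 4 [28.5 33. ] 0 [nan nan]
top changed 0.022 orange 42 [21.67 18.12] 43 [21.05 18.35]
t 25.7 pos [ 0.2883 -0.3508  0.2014] xang 0.0384 z [ 0.     0.004 -1.   ] F [-0.1   0.42 -0.04] w 0.05979178690654302 gf 0.0
shift cm [15.89 -0.04 13.96] twist -0.0004<stdin>:10: RuntimeWarning: Mean of empty slice.
  ret = um.true_divide(
```

The stand region of the picture is almost unchanged from the start (0.1% of pixels), so the paddle is back in place. The roll is against the buffer, so I'll hand the job in.

```bash
python3 -c "
from workcell import workorder
print(workorder.job_done())"
```

```text
the job is handed in; nothing more can be done
None
```

The job is handed in after about 26 s of robot time: the roll was pushed until the buffer stopped at its hard end, held there at about 10 N for about 1.4 s, and left against it, and the paddle is back in its slot. The push took two passes: joint 6 reached its limit partway, so I backed off and turned the paddle half round.

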